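Gauge the bore of a centrifuge tube adapter

ROBOT

A 7-joint arm with a two-finger parallel gripper is mounted at the origin on a cart in front of the work surface, level with it; the furniture and walls round the work are solid. World frame = base frame: x ahead of the robot, y to its left, z up, the work surface at z = 0. Lengths are in m, angles in rad, forces in N, time in s.
With the tool pointing down it reaches from about 0.4 to 0.85 m from the base axis. Payload 10.4 kg.
Tool frame: the origin (TCP) lies at the very end of the fingers, on their centre line; the grasp point (between the pads) lies 19 mm behind it (manip.grip_point_offset is the distance from the TCP to the grasp point, in m); z points along the fingers, y is the line along which they close (so a half turn about z gives the same grasp; the last joint's range is limited). The gripper opens to 85 mm and grips with 20 to 120 N. Pads are 22 mm wide; open, the fingers measure 114 mm over their backs; the gripper's body (76 mm by 85 mm) begins 54 mm behind the grasp point. The pads swing forward as they close: fully open they stand 13 mm farther back than shut.
Start: joints at [-1.253, 0.332, -0.065, 1.46, 0.022, 1.35, -0.088], TCP at [0.209, 0.589, 0.231] pointing down, gripper open.
Joint ranges: [-2.6, 2.6], [-0.5, 2.12], [-1.47, 1.34], [0.16, 2.42], [-1.27, 4.41], [0.06, 2.06], [-2.6, 2.6]. Speed limits (rad/s): [2.22, 2.22, 2.79, 2.79, 3.14, 3.14, 3.14].

INTERFACE

Orientations are given as a unit quaternion [x, y, z, w].
In Python, from workcell import manip gives the robot as it stands. The module is installed in compiled form; this text tells all that it offers.
- The arm moves only by the shell command python3 -m inch 'ROWS' [OPENING] [FORCE]. ROWS is JSON, a list of rows, each a list of 2 entries, a list of its own where there are three numbers: the shift along the tool's x, y, z each as a share of 0.08 m, from -1 to 1, then the turn, a rotation vector about the tool's x, y, z each as a share of 45 degrees, from -1 to 1. A call has exactly 10 rows; each row is the pose to reach, as a shift and turn from the pose commanded when the call began, along the tool's axes at that moment; what a row does not reach only later rows make up. A row lasts 1/10 s, in which the tool goes at most 50 mm and 8.59 degrees, less where a joint would pass 70% of its speed; a pose out of reach is approached as far as the arm can. A call with a number of a shift or a turn outside -1 to 1 is refused whole. A call with a gripper value outside its range is refused whole. OPENING is the opening, from 0 (shut) to 1 (fully open), set as the call begins (- or left out, the last holds). The fingers move at their own pace and stop on an object; FORCE is the grip in N (left out, the last holds). Time passes only in rows, so rows that repeat a pose let the fingers close, or fill a call up. It gives the time, the measured TCP pose, the force, the opening and the grip force at its end, in the units of the state.
- manip.get_obs(): the state, without advancing time (a new reading comes with each control period).
- manip.camera(name): name is "scene" or "side" or "wrist"; returns the picture (384x512x3 uint8, red, green, blue); there is no depth.
- manip.camera_params(name): a dict with "fov_y" (degrees; the focal length in pixels is half the picture's height over the tangent of half this angle, whatever the lens; pixels are square), "cx", "cy" (the principal point, pixels), "k1" (the pictures are not rectified: a ray, as slopes to the right and down, at radius r is drawn at 1 + k1 r^2 times it, then the intrinsics apply), "camera_from_world" (4x4, takes a point from world to camera coordinates); the wrist camera has in their place "T_tool_cam" (4x4, takes a point from camera to tool coordinates, whose origin is the TCP and whose axes are the flange's). Camera axes: x right, y up, looking along -z (the intrinsics and any distortion apply to the point x, -y, -z); pixel columns grow to the right and rows downward; lengths in m; the calibration is good to about 2 mm. A picture is of the moment at which its call begins: read the wrist's pose just before it. camera_params takes no time and is no camera call.
- manip.hand_in(): hands the job in; it is judged then, once.
The state is a dict: "clock": time; "joint_pos": joint angles; "joint_velocities": joint speeds; "tau": joint torques, N m; "position": TCP position; "ee_rot": TCP orientation; "ft_force": force on the tool from outside, world axes, zero at the start; "torque": the same for the moment, N m; "grip_width": opening from 0.0 (shut) to 1.0 (fully open); "grasp_force": force on a finger pad.
Only numpy, scipy, OpenCV 4.12 (cv2) and the standard library are available. Lean on these libraries where they do the work, as an engineer would, in place of code of your own. Each camera call takes 0.05 s, during which the arm holds its last target. There are 200 camera calls.

TASK

Check the bore of the blue tube adapter on the bench plug gauge. Lower it upright over the go plug (the slim one with the green collar) until it is fully home on the collar, then lift it off and try it on the no-go plug (the thick one with the red collar), and leave it standing upright on that plug's shoulder, where it refuses to go down.

Things in the scene. Friction and masses are not known exactly. Their poses are not given: they have to be found in the camera images.
- adapter_blue: Blue plastic tube adapter, a loose 90 g sleeve standing upright, 55 mm tall, 46 mm outside diameter, with a foot flange 51 mm across and 6 mm high; a straight 30 mm bore runs right through. Origin: centre of its underside, z up along the bore. An orange and a white adapter of the same shape stand near it, centres at least 70 mm away, roughly in a row along y; they are not to be checked.
- gauge: Bench plug gauge, fixed to the worktop: a grey base plate 90 mm (x) x 210 mm (y), 20 mm high, with two upright steel plugs 110 mm apart, go at y = -55 mm, no-go at y = +55 mm in its own frame. Origin: centre of its underside, z up.
- go_seat (a point): Centre of the top of the green collar (60 mm across) at the foot of the go plug, 24 mm above the worktop. The go plug is 24 mm in diameter and rises 60 mm above this point; its uppermost 18 mm taper to 10 mm across. An adapter fully home has its underside on the collar, its centre at this point.
- nogo_seat (a point): Centre of the flat shoulder on the no-go plug, 62 mm above the worktop. The plug is 38 mm in diameter, with a red collar (60 mm across) at its foot; on the shoulder stands a centring nose 25 mm in diameter and 16 mm high, its uppermost 11 mm tapering to 10 mm. A sound adapter slips over the nose and stops with its underside on the shoulder, its centre at this point.
There are look-alikes about, which are no part of the job. Of the things that look like the adapter_blue, the middle-sized one is meant.

How it is judged:
On the way:
1. the blue adapter is fully home on the go plug: upright, its underside within 8 mm of the green collar's top (horizontal distance between adapter_blue and go_seat below 0.008 m and z of adapter_blue in the frame of go_seat below 0.008 m and angle between adapter_blue's own z axis and vertical below 0.2 rad), for 0.2 s.
At the end, for the whole second after the job is handed in: After having been fully home on the go plug, the blue adapter stands at rest and upright (within 11 degrees) on the no-go plug's shoulder: its underside within 8 mm of the shoulder's height and centred within 10 mm (horizontal distance between adapter_blue and nogo_seat below 0.01 m and z of adapter_blue in the frame of nogo_seat between -0.008 and 0.008 m and angle between adapter_blue's own z axis and vertical below 0.2 rad and linear speed of adapter_blue below 0.02 m/s); the robot touches nothing.
It also fails if it takes over 45 s, if anything falls off the work surface, if the arm or the gripper's body presses on something with over 40 N, if the wrist force passes 120 N, or if a joint passes its speed limit or range.

## Working session

There is one attempt and no reset: what is moved stays moved. The work goes in short steps, Python scripts to look and compute and a shell command to move; the robot and the scene stay as the last step left them, time stands still between calls to the robot, and variables do not carry over. Pictures are saved under pics/ and viewed, at most 10 in all, crops included, and the job is handed in when it is done.

```bash
mkdir -p pics; cat > h.py <<'E'
import numpy as np,cv2
from workcell import manip
from scipy.spatial.transform import Rotation as R
def cam(name):
    o=manip.get_obs(); im=manip.camera(name); p=manip.camera_params(name)
    if 'camera_from_world' in p: T=np.linalg.inv(np.array(p['camera_from_world']))
    else:
        W=np.eye(4);W[:3,:3]=R.from_quat(o['ee_rot']).as_matrix();W[:3,3]=o['position'];T=W@np.array(p['T_tool_cam'])
    return im,p,T
def ray(p,T,u,v):
    f=192/np.tan(np.radians(p['fov_y'])/2);K=np.array([[f,0,p['cx']],[0,f,p['cy']],[0,0,1.]])
    q=cv2.undistortPoints(np.array([[[u,v]]],float),K,np.array([p['k1'],0,0,0.]))[0,0]
    return T[:3,3],T[:3,:3]@np.array([q[0],-q[1],-1])
def onz(p,T,u,v,z):
    c,d=ray(p,T,u,v);return c+d*(z-c[2])/d[2]
def proj(p,T,X):
    f=192/np.tan(np.radians(p['fov_y'])/2);c=np.linalg.inv(T)@np.r_[X,1]
    a=np.array([c[0],-c[1]])/-c[2];a=a*(1+p['k1']*(a@a));return a*f+[p['cx'],p['cy']]
def save(im,n): cv2.imwrite('pics/'+n,im[...,::-1])
E
python3 - <<'E'
from h import *
a=cam('scene');b=cam('side')
big=np.vstack([a[0],b[0]])
cv2.imwrite('pics/a.png',a[0][...,::-1]);cv2.imwrite('pics/b.png',b[0][...,::-1])
o=manip.get_obs();print(o['position'],o['ee_rot'],o['clock'],o['grip_width'])
for n,x in(('scene',a),('side',b)):print(n,x[2].round(3),{k:x[1][k] for k in('fov_y','cx','cy','k1')})
E
```

```text
[0.20876657 0.58874264 0.23060133] [ 1.69539999e-01  9.85523097e-01 -6.38997322e-04 -6.95979707e-05] 0.1 1.0019355243313417
scene [[ 0.904  0.183 -0.386  0.187]
 [-0.427  0.342 -0.837 -0.821]
 [-0.021  0.922  0.388  0.435]
 [ 0.     0.     0.     1.   ]] {'fov_y': 52.92231149170172, 'cx': 252.43912728488843, 'cy': 193.08883808771878, 'k1': -0.06430513067479994}
side [[ 0.998  0.044 -0.044  0.493]
 [-0.06   0.484 -0.873 -0.899]
 [-0.017  0.874  0.486  0.551]
 [ 0.     0.     0.     1.   ]] {'fov_y': 53.788381722502415, 'cx': 258.2256287125509, 'cy': 189.07756022188752, 'k1': 0.03755705878273618}
```

View pics/a.png

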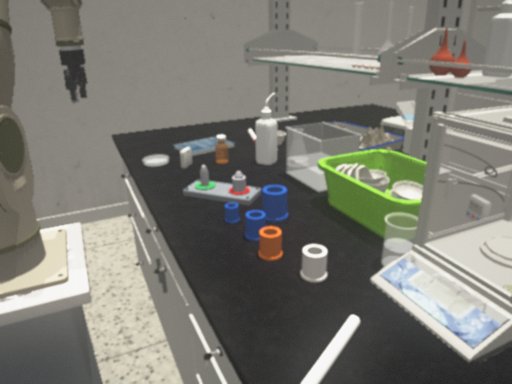

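View pics/b.png

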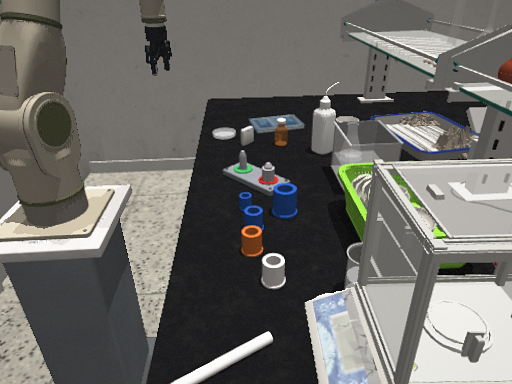

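The scene view shows three blue tubes: small at (232,212), middle at (255,224) and large at (275,202). The go plug is at (204,180) and the no-go at (238,185). In the side view, the middle tube is at (253,217), go at (243,163) and no-go at (268,175).

```bash
python3 - <<'E'
from h import *
for n in('scene','side'):
    im,p,T=cam(n);h=cv2.cvtColor(im,cv2.COLOR_RGB2HSV)
    for c,lo,hi in(('blue',(105,150,50),(125,255,255)),('green',(55,120,60),(85,255,255)),('red',(172,130,80),(180,255,255)),('orange',(4,170,90),(14,255,255))):
        m=cv2.inRange(h,lo,hi);m[:140]=0;m[:,330:]=0
        k,l,s,ct=cv2.connectedComponentsWithStats(m)
        for i in range(1,k):
            x,y,w,hh,a=s[i]
            if a<25: continue
            cx=x+w/2-.5
            # bottom and top edge based: underside near edge, top far edge
            z={'green':.024,'red':.024}.get(c)
            if z: P=onz(p,T,cx,y+hh/2-.5,z); print(n,c,s[i],P.round(3))
            else:
                A=onz(p,T,cx,y-.5,.055);B=onz(p,T,cx,y+hh-.5,0);d=np.r_[T[:2,3]-B[:2]];d/=np.linalg.norm(d)
                print(n,c,s[i],'top',(A[:2]+d*.023).round(3),'bot',(B[:2]-d*.0255).round(3))
E
```

```text
scene blue [263 185  24  11 178] top [0.632 0.005] bot [0.681 0.095]
scene blue [225 203  13   8  75] top [ 0.487 -0.051] bot [0.529 0.061]
scene blue [245 210  22  11 162] top [ 0.521 -0.113] bot [ 0.563 -0.022]
scene blue [275 213  13   8  42] top [ 0.563 -0.154] bot [ 0.621 -0.052]
scene green [196 182  18   7  66] [0.499 0.187 0.024]
scene orange [260 226  22  13 179] top [ 0.513 -0.199] bot [ 0.555 -0.119]
scene orange [259 251  23   9  91] top [ 0.466 -0.288] bot [ 0.513 -0.196]
side blue [271 183  27  36 807] top [ 0.608 -0.   ] bot [ 0.604 -0.049]
side blue [239 192  25  39 568] top [ 0.517 -0.043] bot [ 0.513 -0.095]
side green [234 165  18   8  81] [0.499 0.186 0.024]
side orange [275 140  12   6  50] top [0.635 0.319] bot [0.65  0.445]
side orange [241 226  22  31 580] top [ 0.512 -0.202] bot [ 0.509 -0.197]
```

```bash

python3 -m inch '[[[-0.05,-0.05,0],[0,0,0]],[[-0.15,-0.15,0],[0,0,0]],[[-0.25,-0.25,0],[0,0,0]],[[-0.35,-0.35,0],[0,0,0]],[[-0.45,-0.45,0],[0,0,0]],[[-0.55,-0.55,0],[0,0,0]],[[-0.65,-0.65,0],[0,0,0]],[[-0.78,-0.78,0],[0,0,0]],[[-0.9,-0.9,0],[0,0,0]],[[-1,-1,0],[0,0,0]]]'
python3 -m inch '[[[-0.1,-0.1,0],[0,0,0]],[[-0.2,-0.2,0],[0,0,0]],[[-0.3,-0.3,0],[0,0,0]],[[-0.4,-0.4,0],[0,0,0]],[[-0.5,-0.5,0],[0,0,0]],[[-0.6,-0.6,0],[0,0,0]],[[-0.7,-0.7,0],[0,0,0]],[[-0.8,-0.8,0],[0,0,0]],[[-0.9,-0.9,0],[0,0,0]],[[-1,-1,0],[0,0,0]]]'
python3 -m inch '[[[-0.1,-0.1,0],[0,0,0]],[[-0.2,-0.2,0],[0,0,0]],[[-0.3,-0.3,0],[0,0,0]],[[-0.4,-0.4,0],[0,0,0]],[[-0.5,-0.5,0],[0,0,0]],[[-0.6,-0.6,0],[0,0,0]],[[-0.7,-0.7,0],[0,0,0]],[[-0.8,-0.8,0],[0,0,0]],[[-0.9,-0.9,0],[0,0,0]],[[-1,-1,0],[0,0,0]]]'
python3 - <<'E'
from h import *
import pickle
c=cam('wrist');save(c[0],'w1.png');pickle.dump(c,open('w1.pkl','wb'));print(c[1],c[2].round(3))
E
```

```text
clock: 1.2
position: [0.2583, 0.4857, 0.2314]
ee_rot: [0.17, 0.985, 0.0, 0.0]
ft_force: [-0.1, 0.5, 0.0]
grip_width: 1.004
grasp_force: 0.0
clock: 2.2
position: [0.3066, 0.384, 0.2313]
ee_rot: [0.17, 0.986, 0.0, -0.0]
ft_force: [0.8, 0.2, 0.6]
grip_width: 1.0
grasp_force: 0.0
clock: 3.2
position: [0.3553, 0.2818, 0.2313]
ee_rot: [0.17, 0.986, 0.0, -0.0]
ft_force: [-0.7, 0.5, -0.8]
grip_width: 0.997
grasp_force: 0.0
{'fov_y': 68.48508584917933, 'cx': 251.4658483823578, 'cy': 190.8789958750093, 'k1': -0.01985337456192091, 'T_tool_cam': array([[-5.08909355e-04,  9.51967018e-01,  3.06200159e-01,
         7.83645818e-02],
       [ 9.99999556e-01,  7.27150267e-04, -5.98673568e-04,
        -3.66177090e-04],
       [-7.92571018e-04,  3.06199719e-01, -9.51966966e-01,
        -1.41247484e-01],
       [ 0.00000000e+00,  0.00000000e+00,  0.00000000e+00,
         1.00000000e+00]])} [[ 0.335 -0.897 -0.289  0.281]
 [ 0.942  0.319  0.102  0.308]
 [ 0.001 -0.306  0.952  0.373]
 [ 0.     0.     0.     1.   ]]
```

View pics/w1.png

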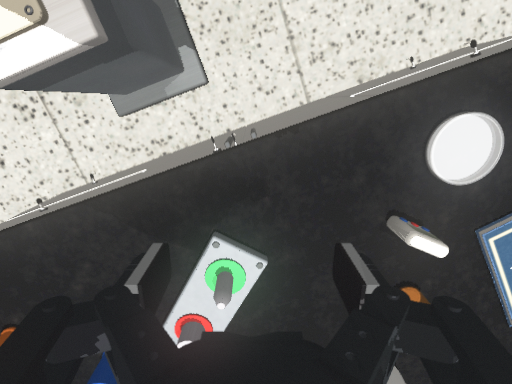

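The wrist view shows the gauge below the gripper, with the green collar at (225,277), the red collar at (193,328) and the plugs leaning down the image.

```bash
python3 - <<'E'
from h import *
import pickle
im,p,T=pickle.load(open('w1.pkl','rb'));h=cv2.cvtColor(im,cv2.COLOR_RGB2HSV)
def fit(m,z,r):
    c=max(cv2.findContours(m,0,1)[0],key=cv2.contourArea);hu=cv2.convexHull(c)[:,0]
    P=np.array([onz(p,T,u,v,z)[:2] for u,v in hu]);(x,y),R_=cv2.minEnclosingCircle(P.astype(np.float32));print(np.round([x,y,R_],4),len(hu));return np.array([x,y])
g=fit(cv2.inRange(h,(50,100,50),(85,255,255)),.024,.03)
m=cv2.inRange(h,(172,100,50),(180,255,255))|cv2.inRange(h,(0,150,50),(4,255,255));m[:300]=0;m[:,:150]=0;m[:,240:]=0
r=fit(m,.024,.03);d=r-g;print(d,np.linalg.norm(d),np.degrees(np.arctan2(d[1],d[0])))
# reproject tip tests
print(proj(p,T,np.r_[g,.084]),proj(p,T,np.r_[g+d/np.linalg.norm(d)*.11,.078]))
E
```

```text
[0.4968 0.1906 0.0296] 25
[0.5676 0.1094 0.0296] 16
[ 0.07085669 -0.08113686] 0.10772121712319822 -48.86933937162483
[220.52938862 305.54589811] [184.2454151  359.78072002]
```

```bash

python3 -m inch '[[[-0.1,-0.1,0],[0,0,0]],[[-0.2,-0.2,0],[0,0,0]],[[-0.3,-0.3,0],[0,0,0]],[[-0.4,-0.4,0],[0,0,0]],[[-0.5,-0.5,0],[0,0,0]],[[-0.6,-0.6,0],[0,0,0]],[[-0.7,-0.7,0],[0,0,0]],[[-0.8,-0.8,0],[0,0,0]],[[-0.9,-0.9,0],[0,0,0]],[[-1,-1,0],[0,0,0]]]'
python3 -m inch '[[[-0.1,-0.1,0],[0,0,0]],[[-0.2,-0.2,0],[0,0,0]],[[-0.3,-0.3,0],[0,0,0]],[[-0.4,-0.4,0],[0,0,0]],[[-0.5,-0.5,0],[0,0,0]],[[-0.6,-0.6,0],[0,0,0]],[[-0.7,-0.7,0],[0,0,0]],[[-0.8,-0.8,0],[0,0,0]],[[-0.9,-0.9,0],[0,0,0]],[[-1,-1,0],[0,0,0]]]'
python3 -m inch '[[[-0.1,-0.1,0],[0,0,0.1]],[[-0.2,-0.2,0],[0,0,0.2]],[[-0.3,-0.3,0],[0,0,0.3]],[[-0.4,-0.4,0],[0,0,0.4]],[[-0.5,-0.5,0],[0,0,0.5]],[[-0.6,-0.6,0],[0,0,0.6]],[[-0.7,-0.7,0],[0,0,0.7]],[[-0.8,-0.8,0],[0,0,0.8]],[[-0.9,-0.9,0],[0,0,0.9]],[[-1,-1,0],[0,0,1]]]'
python3 - <<'E'
from h import *
import pickle
c=cam('wrist');save(c[0],'w2.png');pickle.dump(c,open('w2.pkl','wb'))
E
```

```text
clock: 4.25
position: [0.4039, 0.1797, 0.2313]
ee_rot: [0.17, 0.986, 0.0, 0.0]
ft_force: [0.9, -0.4, -0.7]
grip_width: 0.999
grasp_force: 0.0
clock: 5.25
position: [0.4526, 0.0775, 0.2313]
ee_rot: [0.17, 0.986, 0.0, 0.0]
ft_force: [-0.3, -1.0, -0.4]
grip_width: 1.001
grasp_force: 0.0
clock: 6.25
position: [0.5012, -0.0247, 0.2313]
ee_rot: [0.535, 0.845, -0.0, 0.0]
ft_force: [-0.1, 0.3, -0.6]
grip_width: 1.002
grasp_force: 0.0
```

View pics/w2.png

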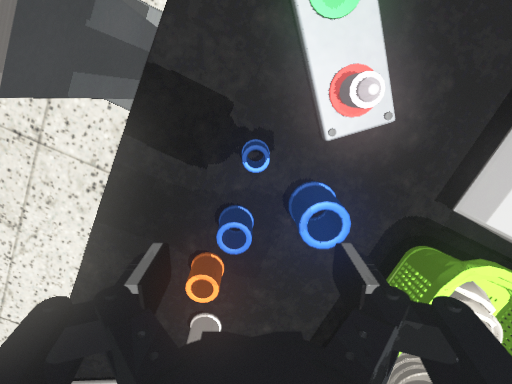

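The middle blue tube's rim is at about (235,238). The small tube is at (256,157), the large at (325,224), orange at (203,290) and the no-go nose at (367,89).

```bash
python3 - <<'E'
from h import *
import pickle
im,p,T=pickle.load(open('w2.pkl','rb'));h=cv2.cvtColor(im,cv2.COLOR_RGB2HSV)
m=cv2.inRange(h,(100,120,40),(125,255,255));b=m.copy();b[:200]=0;b[260:]=0;b[:,:205]=0;b[:,265:]=0
v=h[...,2];vv=v[b>0];print(np.percentile(vv,[10,30,50,70,90]))
t=cv2.threshold(vv.reshape(-1,1),0,255,cv2.THRESH_OTSU)[0]
rim=((b>0)&(v>t)).astype(np.uint8)*255
c=max(cv2.findContours(rim,0,1)[0],key=cv2.contourArea);hu=cv2.convexHull(c)[:,0]
def w(z,pts):return np.array([onz(p,T,*q,z)[:2] for q in pts]).astype(np.float32)
(x,y),r=cv2.minEnclosingCircle(w(.055,hu));print('rim',x,y,r,t)
# check: predicted silhouette foot
full=cv2.convexHull(max(cv2.findContours(b,0,1)[0],key=cv2.contourArea))[:,0]
print(full[:,0].min(),full[:,0].max(),full[:,1].min(),full[:,1].max())
a=np.linspace(0,6.28,60);cir=lambda r,z:np.array([proj(p,T,[x+r*np.cos(k),y+r*np.sin(k),z]) for k in a])
q=np.vstack([cir(.023,.055),cir(.0255,0)]);print(q.min(0),q.max(0))
# nogo red
m=cv2.inRange(h,(170,100,50),(180,255,255))|cv2.inRange(h,(0,150,50),(3,255,255));m[130:]=0;m[:,:320]=0
rr=cv2.convexHull(max(cv2.findContours(m,0,1)[0],key=cv2.contourArea))[:,0]
print('red',cv2.minEnclosingCircle(w(.024,rr)))
m=cv2.inRange(h,(50,100,50),(85,255,255));m[40:]=0;gg=cv2.convexHull(max(cv2.findContours(m,0,1)[0],key=cv2.contourArea))[:,0];print(gg.min(0),gg.max(0))
o=manip.get_obs();Rt=R.from_quat(o['ee_rot']).as_matrix();print(o['position'],Rt.round(3));print(Rt.T@(np.r_[x,y,.15]-o['position'])/.08)
print('nose tip',proj(p,T,[.569,.108,.078]))
E
```

```text
[ 96.  98. 105. 213. 244.]
rim 0.5173074007034302 -0.11120908707380295 0.02249361202120781 166.0
216 253 204 254
[215.24252447 203.19493154] [253.7008686 253.8556874]
red ((0.5605613589286804, 0.09248910844326019), 0.000952692877035588)
[322   0] [358  17]
[ 0.50158765 -0.0264655   0.23131508] [[-0.421  0.907  0.   ]
 [ 0.907  0.421 -0.001]
 [-0.001  0.    -1.   ]]
[-1.04256437 -0.26809749  1.01737273]
nose tip [371.1124152   87.18152094]
```

```bash

python3 -m inch '[[[-0.1,-0.03,0.08],[0,0,0]],[[-0.2,-0.06,0.16],[0,0,0]],[[-0.3,-0.09,0.24],[0,0,0]],[[-0.4,-0.12,0.32],[0,0,0]],[[-0.5,-0.15,0.4],[0,0,0]],[[-0.6,-0.18,0.5],[0,0,0]],[[-0.7,-0.21,0.6],[0,0,0]],[[-0.85,-0.24,0.75],[0,0,0]],[[-0.95,-0.27,0.9],[0,0,0]],[[-1,-0.27,1],[0,0,0]]]'
python3 -m inch '[[[-0.02,0,0.1],[0,0,0]],[[-0.04,0,0.2],[0,0,0]],[[-0.04,0,0.3],[0,0,0]],[[-0.04,0,0.4],[0,0,0]],[[-0.04,0,0.5],[0,0,0]],[[-0.04,0,0.6],[0,0,0]],[[-0.04,0,0.7],[0,0,0]],[[-0.04,0,0.8],[0,0,0]],[[-0.04,0,0.9],[0,0,0]],[[-0.04,0,1],[0,0,0]]]'
python3 -m inch '[[[0,0,0.1],[0,0,0]],[[0,0,0.2],[0,0,0]],[[0,0,0.3],[0,0,0]],[[0,0,0.4],[0,0,0]],[[0,0,0.5],[0,0,0]],[[0,0,0.55],[0,0,0]],[[0,0,0.6],[0,0,0]],[[0,0,0.62],[0,0,0]],[[0,0,0.62],[0,0,0]],[[0,0,0.62],[0,0,0]]]'
python3 -m inch '[[[0,0,0],[0,0,0]],[[0,0,0],[0,0,0]],[[0,0,0],[0,0,0]],[[0,0,0],[0,0,0]],[[0,0,0],[0,0,0]],[[0,0,0],[0,0,0]],[[0,0,0],[0,0,0]],[[0,0,0],[0,0,0]],[[0,0,0],[0,0,0]],[[0,0,0],[0,0,0]]]' 0.3 40
```

```text
clock: 7.3
position: [0.5153, -0.1063, 0.15]
ee_rot: [0.534, 0.845, -0.0, -0.0]
ft_force: [-1.5, -0.2, 0.4]
grip_width: 1.002
grasp_force: 0.0
clock: 8.3
position: [0.5171, -0.1081, 0.0706]
ee_rot: [0.534, 0.846, 0.0, -0.0]
ft_force: [0.1, -0.6, 0.3]
grip_width: 0.998
grasp_force: 0.0
clock: 9.3
position: [0.5173, -0.1082, 0.0219]
ee_rot: [0.534, 0.846, 0.0, 0.0]
ft_force: [0.2, 0.5, 0.3]
grip_width: 1.0
grasp_force: 0.0
clock: 10.3
position: [0.5173, -0.1081, 0.0221]
ee_rot: [0.534, 0.846, 0.0, 0.0]
ft_force: [-2.0, 0.5, 5.3]
grip_width: 0.534
grasp_force: 40.4
```

```bash

python3 -m inch '[[[0,0,-0.05],[0,0,0]],[[0,0,-0.15],[0,0,0]],[[0,0,-0.3],[0,0,0]],[[0,0,-0.45],[0,0,0]],[[0,0,-0.6],[0,0,0]],[[0,0,-0.75],[0,0,0]],[[0,0,-0.9],[0,0,0]],[[0.1,0,-1],[0,0,0]],[[0.2,0,-1],[0,0,0]],[[0.3,0,-1],[0,0,0]]]'
python3 -m inch '[[[0.1,0.05,-0.1],[0,0,0]],[[0.2,0.1,-0.2],[0,0,0]],[[0.3,0.15,-0.3],[0,0,0]],[[0.4,0.2,-0.35],[0,0,0]],[[0.5,0.25,-0.35],[0,0,0]],[[0.6,0.3,-0.35],[0,0,0]],[[0.7,0.35,-0.35],[0,0,0]],[[0.8,0.4,-0.35],[0,0,0]],[[0.9,0.45,-0.35],[0,0,0]],[[1,0.5,-0.35],[0,0,0]]]'
python3 -m inch '[[[0.1,0.05,0],[0,0,0]],[[0.2,0.1,0],[0,0,0]],[[0.3,0.15,0],[0,0,0]],[[0.4,0.2,0],[0,0,0]],[[0.5,0.25,0],[0,0,0]],[[0.6,0.3,0],[0,0,0]],[[0.7,0.35,0],[0,0,0]],[[0.8,0.4,0],[0,0,0]],[[0.9,0.45,0],[0,0,0]],[[1,0.5,0],[0,0,0]]]'
python3 -m inch '[[[0.1,0.05,0],[0,0,0]],[[0.2,0.1,0],[0,0,0]],[[0.3,0.15,0],[0,0,0]],[[0.4,0.2,0],[0,0,0]],[[0.5,0.25,0],[0,0,0]],[[0.6,0.28,0],[0,0,0]],[[0.7,0.3,0],[0,0,0]],[[0.8,0.32,0],[0,0,0]],[[0.9,0.34,0],[0,0,0]],[[1,0.34,0],[0,0,0]]]'
python3 - <<'E'
from h import *
import pickle
d={n:cam(n) for n in('wrist','scene','side')};pickle.dump(d,open('w3.pkl','wb'));save(d['wrist'][0],'w3.png')
x=[cv2.resize(d[n][0][a:a+110,b:b+130],None,fx=3,fy=3,interpolation=2) for n,a,b in(('scene',100,140),('side',85,180))]
save(np.hstack(x),'s3.png')
E
```

```text
clock: 11.3
position: [0.5063, -0.0854, 0.1015]
ee_rot: [0.534, 0.846, 0.0, -0.0]
ft_force: [1.0, -0.3, -1.4]
grip_width: 0.53
grasp_force: 41.0
clock: 12.3
position: [0.5085, 0.0037, 0.1296]
ee_rot: [0.534, 0.846, -0.0, -0.0]
ft_force: [0.2, 0.3, -0.5]
grip_width: 0.531
grasp_force: 41.0
clock: 13.3
position: [0.5102, 0.0931, 0.1297]
ee_rot: [0.534, 0.846, 0.0, -0.0]
ft_force: [-0.9, 0.2, -1.1]
grip_width: 0.536
grasp_force: 41.0
clock: 14.3
position: [0.5002, 0.1769, 0.1297]
ee_rot: [0.534, 0.846, 0.0, 0.0]
ft_force: [-0.2, 0.1, -0.5]
grip_width: 0.529
grasp_force: 41.0
```

View pics/w3.png

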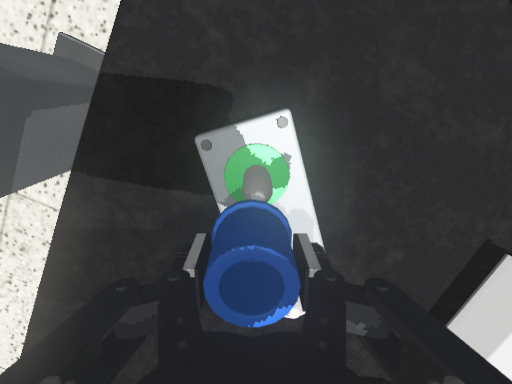

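View pics/s3.png

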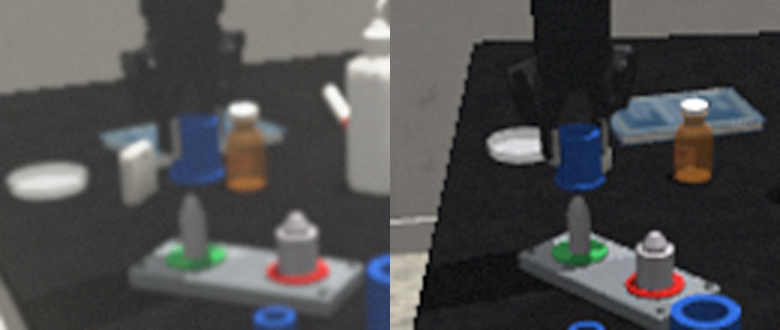

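The wrist view shows the blue adapter upright between the pads, with its rim at about (252,287), the green collar at (257,176) and the go plug just ahead. The side views also show it hanging straight over the go plug.

```bash
python3 - <<'E'
from h import *
import pickle
d=pickle.load(open('w3.pkl','rb'));im,p,T=d['wrist'];h=cv2.cvtColor(im,cv2.COLOR_RGB2HSV)
o=manip.get_obs();W=R.from_quat(o['ee_rot']).as_matrix()
def circ(hu,z):
    P=np.array([onz(p,T,*q,z)[:2] for q in hu]).astype(np.float32);return P
b=cv2.inRange(h,(100,120,30),(125,255,255));c=max(cv2.findContours(b,0,1)[0],key=cv2.contourArea);hu=cv2.convexHull(c)[:,0]
from scipy.optimize import least_squares
low=hu[(hu[:,1]>285)];P=circ(low,o['position'][2]+.033)
s=least_squares(lambda q:np.hypot(*(P-q).T)-.023,P.mean(0));A=s.x;print('adapter rim',A,np.abs(s.fun).max(),W.T[:2]@np.r_[A-o['position'][:2],0])
top=hu[hu[:,1]<222];P=circ(top,o['position'][2]-.022);s=least_squares(lambda q:np.hypot(*(P-q).T)-.0255,P.mean(0)+[.006,-.01]);print('flange',s.x,np.abs(s.fun).max(),W.T[:2]@np.r_[s.x-o['position'][:2],0])
g=cv2.inRange(h,(50,100,50),(85,255,255));c=max(cv2.findContours(g,0,1)[0],key=cv2.contourArea);hu=cv2.convexHull(c)[:,0];hu=hu[hu[:,1]<190];P=circ(hu,.024)
s=least_squares(lambda q:np.hypot(*(P-q).T)-.03,P.mean(0));G=s.x;print('go',G,np.abs(s.fun).max())
print(W.T@np.r_[G-A,0]/.08, A, o['position'])
E
```

```text
adapter rim [0.50063144 0.17514364] 0.0011414697513674604 [-0.00175155 -0.00023995]
flange [0.50220363 0.17162652] 0.00025713825115512845 [-0.00560285 -0.00033729]
go [0.49859595 0.18944964] 0.002202509448941157
[1.72327277e-01 5.41207277e-02 3.60593456e-05] [0.50063144 0.17514364] [0.50009297 0.17682756 0.12971025]
```

```bash

python3 -m inch '[[[0.07,0.02,0],[0,0,0]],[[0.14,0.04,0],[0,0,0]],[[0.19,0.05,0],[0,0,0]],[[0.19,0.05,0.1],[0,0,0]],[[0.19,0.05,0.2],[0,0,0]],[[0.19,0.05,0.28],[0,0,0]],[[0.19,0.05,0.36],[0,0,0]],[[0.19,0.05,0.44],[0,0,0]],[[0.19,0.05,0.5],[0,0,0]],[[0.19,0.05,0.5],[0,0,0]]]'
python3 - <<'E'
from h import *
print(manip.get_obs()['torque'])
d={n:cam(n) for n in('scene','side')}
x=[cv2.resize(d[n][0][a:a+80,b:b+80],None,fx=5,fy=5,interpolation=2) for n,a,b in(('scene',125,165),('side',110,200))]
save(np.hstack(x),'s4.png')
E
```

```text
clock: 15.45
position: [0.4971, 0.1915, 0.0889]
ee_rot: [0.534, 0.846, -0.0, -0.0]
ft_force: [0.2, 0.4, -1.0]
grip_width: 0.534
grasp_force: 41.0
[-0.00066908  0.0617108   0.00027682]
```

View pics/s4.png

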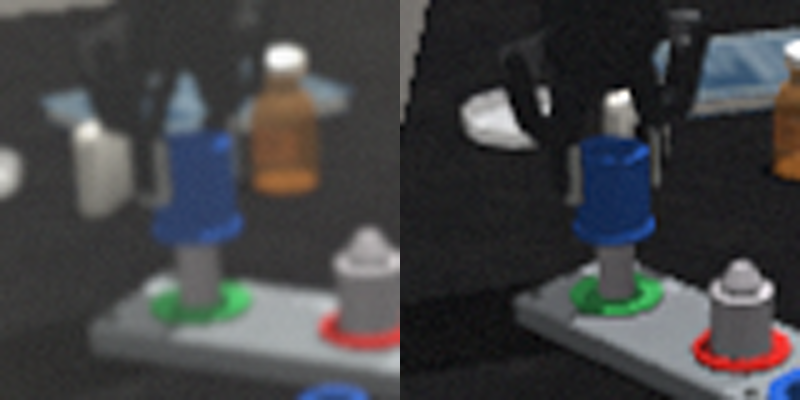

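The adapter is threaded over the go plug in both views, and the measured force is about zero. I'll lower it the rest of the way.

```bash

python3 -m inch '[[[0,0,0.08],[0,0,0]],[[0,0,0.16],[0,0,0]],[[0,0,0.24],[0,0,0]],[[0,0,0.32],[0,0,0]],[[0,0,0.4],[0,0,0]],[[0,0,0.46],[0,0,0]],[[0,0,0.5],[0,0,0]],[[0,0,0.51],[0,0,0]],[[0,0,0.52],[0,0,0]],[[0,0,0.53],[0,0,0]]]'
python3 -m inch '[[[0,0,0.01],[0,0,0]],[[0,0,0.02],[0,0,0]],[[0,0,0.02],[0,0,0]],[[0,0,0.02],[0,0,0]],[[0,0,0.02],[0,0,0]],[[0,0,0.02],[0,0,0]],[[0,0,0.02],[0,0,0]],[[0,0,0.02],[0,0,0]],[[0,0,0.02],[0,0,0]],[[0,0,0.02],[0,0,0]]]'
```

```text
clock: 16.55
position: [0.4976, 0.1918, 0.0475]
ee_rot: [0.534, 0.846, 0.0, 0.0]
ft_force: [0.9, 0.1, -1.4]
grip_width: 0.532
grasp_force: 41.0
clock: 17.55
position: [0.4976, 0.1918, 0.0461]
ee_rot: [0.534, 0.846, 0.0, -0.0]
ft_force: [-1.7, -0.6, 4.8]
grip_width: 0.531
grasp_force: 41.5
```

Contact at 4.8 N at the expected height, so it is home. Next I lift it and move towards the no-go plug.

```bash

python3 -m inch '[[[0,0,-0.05],[0,0,0]],[[0,0,-0.15],[0,0,0]],[[0,0,-0.27],[0,0,0]],[[0,0,-0.4],[0,0,0]],[[0,0,-0.52],[0,0,0]],[[0,0,-0.64],[0,0,0]],[[0,0,-0.76],[0,0,0]],[[0,0,-0.88],[0,0,0]],[[0,0,-1],[0,0,0]],[[0,0,-1],[0,0,0]]]'
python3 -m inch '[[[-0.1,0.03,0],[0,0,0]],[[-0.2,0.06,0],[0,0,0]],[[-0.3,0.09,0],[0,0,0]],[[-0.4,0.12,0],[0,0,0]],[[-0.5,0.15,0],[0,0,0]],[[-0.6,0.18,0],[0,0,0]],[[-0.7,0.21,0],[0,0,0]],[[-0.8,0.24,0],[0,0,0]],[[-0.9,0.27,0],[0,0,0]],[[-1,0.29,0],[0,0,0]]]'
python3 -m inch '[[[-0.06,0.02,0],[0,0,0]],[[-0.12,0.04,0],[0,0,0]],[[-0.18,0.06,0],[0,0,0]],[[-0.24,0.08,0],[0,0,0]],[[-0.3,0.09,0],[0,0,0]],[[-0.32,0.09,0],[0,0,0]],[[-0.32,0.09,0.05],[0,0,0]],[[-0.32,0.09,0.1],[0,0,0]],[[-0.32,0.09,0.15],[0,0,0]],[[-0.32,0.09,0.15],[0,0,0]]]'
python3 - <<'E'
from h import *
d={n:cam(n) for n in('scene','side')}
x=[cv2.resize(d[n][0][a:a+80,b:b+80],None,fx=5,fy=5,interpolation=2) for n,a,b in(('scene',130,200),('side',115,225))]
save(np.hstack(x),'s5.png')
E
```

```text
clock: 18.55
position: [0.4982, 0.1921, 0.1272]
ee_rot: [0.534, 0.846, 0.001, 0.0]
ft_force: [0.2, 0.5, -1.1]
grip_width: 0.531
grasp_force: 41.1
clock: 19.55
position: [0.5533, 0.129, 0.1257]
ee_rot: [0.534, 0.846, 0.0, -0.0]
ft_force: [0.7, -0.6, -0.5]
grip_width: 0.532
grasp_force: 41.1
clock: 20.55
position: [0.5697, 0.1096, 0.1129]
ee_rot: [0.534, 0.846, -0.0, -0.0]
ft_force: [-0.5, 0.4, -1.1]
grip_width: 0.532
grasp_force: 41.1
```

View pics/s5.png

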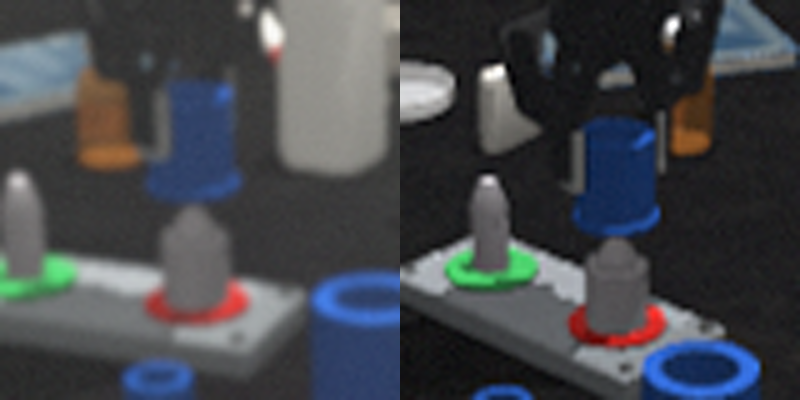

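In both views the adapter's flange is centred above the no-go nose (194 over 194, 617 over 617). I'll lower it.

```bash

python3 -m inch '[[[0,0,0.05],[0,0,0]],[[0,0,0.1],[0,0,0]],[[0,0,0.15],[0,0,0]],[[0,0,0.2],[0,0,0]],[[0,0,0.25],[0,0,0]],[[0,0,0.29],[0,0,0]],[[0,0,0.32],[0,0,0]],[[0,0,0.34],[0,0,0]],[[0,0,0.355],[0,0,0]],[[0,0,0.36],[0,0,0]]]'
```

```text
clock: 21.65
position: [0.5703, 0.1096, 0.0849]
ee_rot: [0.534, 0.846, 0.0, -0.0]
ft_force: [0.1, 0.1, 0.0]
grip_width: 0.535
grasp_force: 41.1
```

Next a gentle final lowering to contact, then release.

```bash

python3 -m inch '[[[0,0,0.01],[0,0,0]],[[0,0,0.015],[0,0,0]],[[0,0,0.02],[0,0,0]],[[0,0,0.02],[0,0,0]],[[0,0,0.02],[0,0,0]],[[0,0,0.02],[0,0,0]],[[0,0,0.02],[0,0,0]],[[0,0,0.02],[0,0,0]],[[0,0,0.02],[0,0,0]],[[0,0,0.02],[0,0,0]]]'
python3 - <<'E'
from h import *
d={n:cam(n) for n in('scene','side')}
x=[cv2.resize(d[n][0][a:a+80,b:b+80],None,fx=5,fy=5,interpolation=2) for n,a,b in(('scene',130,200),('side',115,225))]
save(np.hstack(x),'s6.png')
E
```

```text
clock: 22.65
position: [0.5705, 0.1096, 0.0841]
ee_rot: [0.534, 0.846, 0.0, 0.0]
ft_force: [-3.7, 0.7, 6.8]
grip_width: 0.529
grasp_force: 41.7
```

View pics/s6.png

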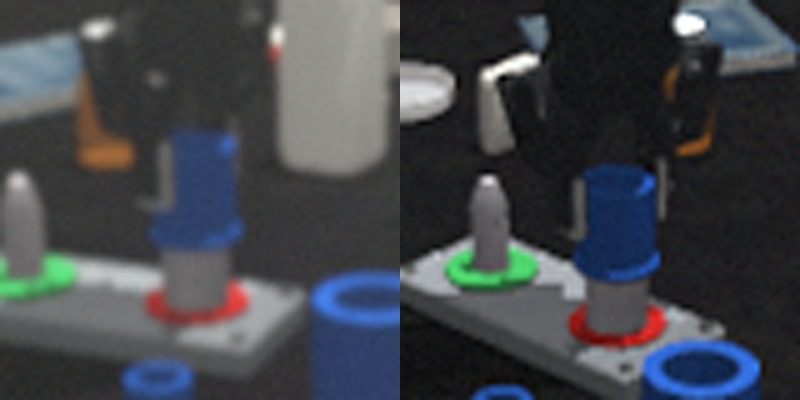

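The adapter is seated on the shoulder and upright in both views, with 6.8 N of contact. I'll release it and retreat.

```bash

python3 -m inch '[[[0,0,0],[0,0,0]],[[0,0,0],[0,0,0]],[[0,0,0],[0,0,0]],[[0,0,0],[0,0,0]],[[0,0,0],[0,0,0]],[[0,0,0],[0,0,0]],[[0,0,0],[0,0,0]],[[0,0,0],[0,0,0]],[[0,0,0],[0,0,0]],[[0,0,0],[0,0,0]]]' 1
python3 -m inch '[[[0,0,-0.05],[0,0,0]],[[0,0,-0.15],[0,0,0]],[[0,0,-0.27],[0,0,0]],[[0,0,-0.4],[0,0,0]],[[0,0,-0.52],[0,0,0]],[[0,0,-0.64],[0,0,0]],[[0,0,-0.76],[0,0,0]],[[0,0,-0.88],[0,0,0]],[[0,0,-1],[0,0,0]],[[0,0,-1],[0,0,0]]]'
python3 - <<'E'
from h import *
d={n:cam(n) for n in('scene','side')}
x=[cv2.resize(d[n][0][a:a+80,b:b+80],None,fx=5,fy=5,interpolation=2) for n,a,b in(('scene',130,200),('side',115,225))]
save(np.hstack(x),'s7.png')
E
```

```text
clock: 23.75
position: [0.5703, 0.1095, 0.0833]
ee_rot: [0.534, 0.846, 0.0, -0.0]
ft_force: [-1.0, 0.8, -0.9]
grip_width: 1.0
grasp_force: 0.0
clock: 24.75
position: [0.571, 0.1096, 0.1649]
ee_rot: [0.534, 0.846, 0.001, 0.001]
ft_force: [0.8, 0.4, 0.9]
grip_width: 1.001
grasp_force: 0.0
```

View pics/s7.png

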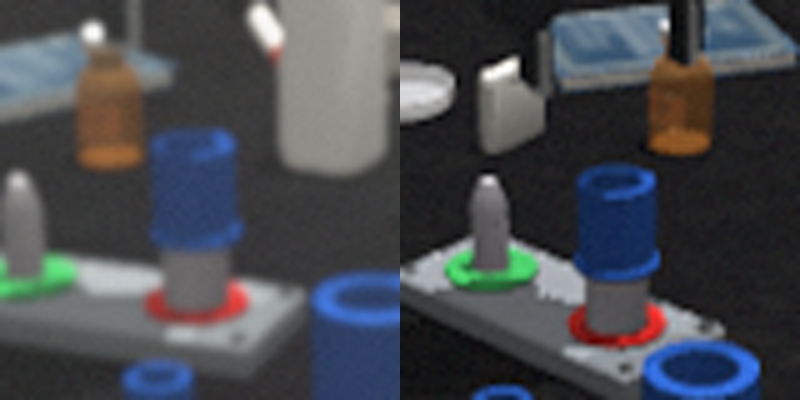

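The adapter stands upright on the no-go shoulder (flange at (196,235) and (617,265)) and the gripper is clear. Handing in.

```bash
python3 -c "
from workcell import manip
print(manip.hand_in())"
```

```text
the job is handed in; nothing more can be done
None
```

The blue adapter went fully home on the go plug (4.8 N contact at collar height) and now stands upright on the no-go plug's shoulder with the gripper clear; I handed the job in at about 25 s, and no verdict came back.

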